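# Complete the sanding-drum carrier and hold it up

### The job

Slide the loose wide sanding drum over the empty post of the wooden carrier, right down onto its board, and let go of it while the carrier stands on the bench. Then take the carrier by its grip bar, lift it level with both drums at least a hand's breadth (10 cm) clear of the bench, and finish there still holding it steady and level in the air. Don't tip the carrier on the way, and leave the other things on the bench where they are.

Things in the scene. Friction and masses are not known exactly. Their poses are not given: they have to be found in the camera images.
- drum_center (a point): The loose sanding drum to be loaded: brown, a plain upright ring 46 mm across and 45 mm tall with a 22 mm bore through it, 70 to 115 g, standing on the bench. Point: its centre, 22.5 mm above its underside.
- caddy: The loose wooden carrier: a board 290 x 90 x 18 mm lying on the bench, with two upright dowel posts (18 mm thick, 60 mm tall above the board, tapered over the top 8 mm) 110 mm either side of its middle, and a grip bar over the middle. 0.33 to 0.55 kg without drums; with two drums it balances about at its middle (at most some 6 mm off). Origin: centre of the board's underside. x along the board towards the EMPTY post, y across it, z up. It may point any way.
- handle (a point): Centre of the carrier's grip bar, 105 mm above the board's underside. The bar is flat-sided wood, 90 mm long along the carrier's x, 20 mm thick across (y), 24 mm tall; its top is 117 mm above the board's underside. Uprights 12 mm thick carry it 39 mm either side of the middle; 66 mm is open between them under the bar. Axes as the carrier's.
- empty_post_top (a point): Centre of the top of the empty post, 78 mm above the board's underside (60 mm above the board). Axes as the carrier's.
- empty_seat (a point): Where the loose drum's centre comes to lie when it is fully down on the empty post: on the post's axis, 40.5 mm above the board's underside.
- mate_center (a point): Centre of the other, equal drum (46 mm across, 45 mm tall), which already stands on the other post and stays there.
- full_seat (a point): Where the other drum's centre lies when it is fully down on its post: 40.5 mm above the board's underside.
- table: The wooden workbench, its top at height 0.
- thin_drum_center (a point): BYSTANDER: a slimmer, taller sanding drum (25 mm across, 60 mm tall, bore only 11 mm, so it cannot go on a post), standing on the bench about 105 mm from the loose drum. Point: its centre, 30 mm above the bench.
- tape_measure: BYSTANDER: yellow tape measure, 68 x 36 x 60 mm tall, about 120 mm to one side of the carrier's long middle line. Origin: centre of its underside.
- offcut: BYSTANDER: pale wooden offcut, 85 x 40 x 22 mm, about 120 mm to the other side of the carrier. Origin: centre of its underside.
- glue: BYSTANDER: white glue bottle, 60 mm across, 160 mm tall, in the bench's far part, just left of the middle. Origin: centre of its underside.
- tape_roll: BYSTANDER: roll of paper tape lying flat, 100 mm across, 24 mm tall, in the middle of the bench's far part. Origin: centre of its underside.
- hammer: BYSTANDER: hammer lying on the left of the bench.
- screwdriver: BYSTANDER: screwdriver lying on the right of the bench.
There are look-alikes about, which are no part of the job. Leave any purple look-alike of the part that bears drum_center alone.

How it is judged:
By the outcome, as a careful person would: the job done as asked, in the order asked, and still so for the second after the job is handed in, while the arm keeps its last pose, push and grip.
It also fails if it takes over 54 s, if anything falls off the work surface, if the arm or the gripper's body presses on something with over 40 N, if the wrist force passes 120 N, or if a joint passes its speed limit or range.

### The arm

A 6-joint arm with a two-finger parallel gripper is mounted at the origin on the work surface. World frame = base frame: x ahead of the robot, y to its left, z up, the work surface at z = 0. Lengths are in m, angles in rad, forces in N, time in s.
With the tool pointing down it reaches from about 0.25 to 0.725 m from the base axis. Payload 4 kg.
Tool frame: the origin (TCP) lies on the centre line of the jaws, within the pads' length; the fingertips stand 14 mm ahead of it and the grasp point (between the pads) lies 5 mm behind it; z points along the fingers, x is the direction in which the jaws open and shut, and the axes are right-handed (so a half turn about z gives the same grasp; the last joint's range is limited). The gripper opens to 85 mm and grips with 20 to 120 N. Pads are 22 mm wide; open, the fingers measure 114 mm over their backs; the gripper's body (76 mm by 85 mm) begins 54 mm behind the grasp point. The pads swing forward as they close: fully open they stand 13 mm farther back than shut.
Start: joints at [1.117, 0.241, 0.005, 1.335, 0, 1.571], TCP at [0.219, 0.449, 0.245] pointing down, gripper open.
Joint ranges: [-2.72, 2.72], [-1.05, 1.87], [-1.09, 1.28], [-1.99, 2.15], [-1.42, 1.44], [-3.14, 3.14]. Speed limits (rad/s): [2.79, 2.79, 3.14, 3.14, 3.14, 3.14].

### API

Orientations are given as a unit quaternion [x, y, z, w].
In Python, from workcell import get_obs, optics, ticket gives the robot as it stands.
- The arm moves only by the shell command python3 -m inch 'ROWS'. ROWS is JSON, a list that holds one entry, the list of rows, each a list of 5 numbers: the finger opening in cm, from 0 to 8.54, then the shift along the tool's x, y, z in cm, then the turn about the tool's z in degrees. In form: [[[fingers, dx, dy, dz, roll], ...]]. A call has exactly 5 rows; each row is the pose to reach, as a shift and turn from the pose measured when the call began, along the tool's axes at that moment; what a row does not reach only later rows make up. A row lasts 1/8 s, in which the tool goes at most 62.5 mm and 10.7 degrees, less where a joint would pass 70% of its speed; a pose out of reach is approached as far as the arm can. A call with a gripper value outside its range is refused whole. The fingers move at their own pace and stop on an object; the grip force is fixed at half the most. Time passes only in rows, so rows that repeat a pose let the fingers close, or fill a call up. It gives the time, the measured TCP pose, the force and the opening at its end, in the units of the state.
- get_obs(): the state, without advancing time (a new reading comes with each control period).
- optics.camera(name): name is "scene" or "top"; returns (picture, depth): 480x640x3 uint8, red, green, blue; 480x640 float32, m along the optical axis (not along the pixel's ray), 0 where there is no reading.
- optics.camera_info(name): a dict with "vfov" (degrees; the focal length in pixels is half the picture's height over the tangent of half this angle, whatever the lens; pixels are square), "cx", "cy" (the principal point, pixels), "R" (3x3) and "t" (3): a world point X has camera coordinates R X + t. Camera axes: x right, y down, z forward; pixel columns grow to the right and rows downward; lengths in m; the calibration is good to about 2 mm. A picture is of the moment at which its call begins. camera_info takes no time and is no camera call.
- ticket.job_done(): hands the job in, once; it reports no verdict.
The state is a dict: "clock": time; "joint_pos": joint angles; "joint_vel": joint speeds; "tau": joint torques, N m; "eef_pos": TCP position; "tool_rot": TCP orientation; "ft_force": force on the tool from outside, world axes, zero at the start; "ft_torque": the same for the moment, N m; "grip_width": finger opening in m.
Only numpy, scipy, OpenCV 4.12 (cv2) and the standard library are available. Lean on these libraries where they do the work, as an engineer would, in place of code of your own. Each camera call takes 0.05 s, during which the arm holds its last target.

## Working session

There is one attempt and no reset: what is moved stays moved. The work goes in short steps, Python scripts to look and compute and a shell command to move; the robot and the scene stay as the last step left them, time stands still between calls to the robot, and variables do not carry over. Pictures are saved under pics/ and viewed, and the job is handed in when it is done.

```bash
ls; mkdir -p pics
python3 - <<'E'
from workcell import get_obs, optics
import cv2,numpy as np
o=get_obs();print(o['clock'],o['eef_pos'],o['tool_rot'],o['grip_width'])
for n in('scene','top'):
    p,d=optics.camera(n);i=optics.camera_info(n);print(n,i)
    cv2.imwrite(f'pics/{n}0.png',cv2.cvtColor(p,cv2.COLOR_RGB2BGR));np.savez(f'pics/{n}0.npz',p=p,d=d)
    print((d>0).mean())
E
```

```text
pics
0.0 [0.2189243  0.44884925 0.24440332] [ 8.48053678e-01  5.29909267e-01 -8.96832477e-04  5.68557627e-04] 0.08556590976914066
scene {'vfov': 54.83743749239773, 'cx': 315.6422643978829, 'cy': 232.58041574646018, 'R': array([[-0.82861488,  0.55964306,  0.01403675],
       [ 0.40173845,  0.61190744, -0.68130426],
       [-0.38987639, -0.55889975, -0.73186574]]), 't': array([ 0.47710305, -0.15786915,  1.40036829])}
0.9959765625
top {'vfov': 48.89885387149678, 'cx': 324.09285917025176, 'cy': 238.55018223538318, 'R': array([[-0.0174126 , -0.99969532, -0.01749499],
       [-0.98632408,  0.02004265, -0.16359429],
       [ 0.16389509,  0.01440713, -0.98637256]]), 't': array([0.00418161, 0.59936454, 1.28070444])}
0.9960904947916667
```

View pics/scene0.png

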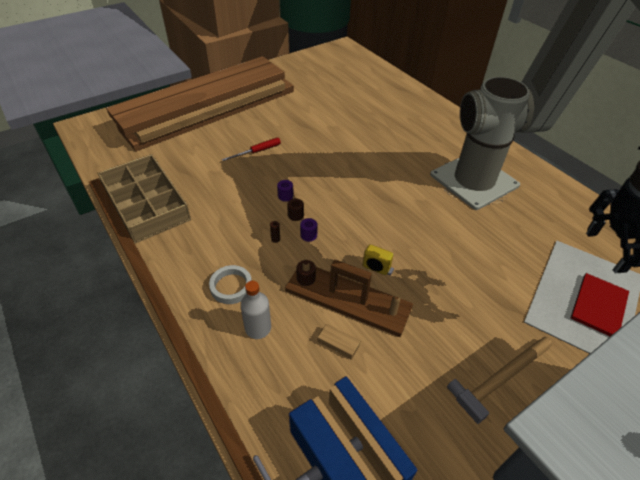

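View pics/top0.png

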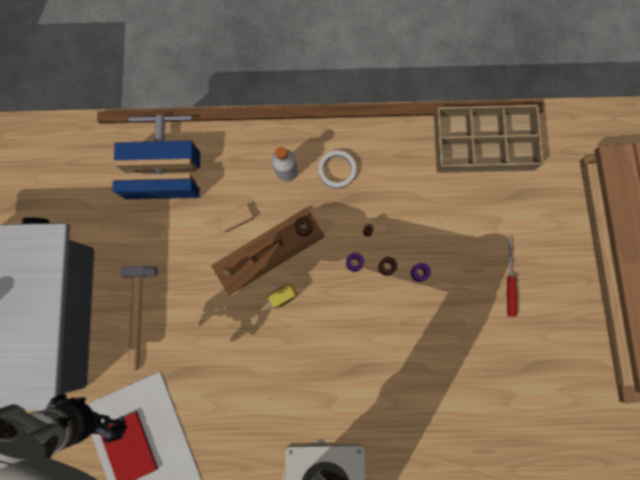

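The top view shows four candidates. The brown ring at (388,266) is the loose drum, and the purple rings at (355,262) and (421,272) are look-alikes. The slim brown drum is at (368,230), and a brown drum already on a post is at (304,226). The carrier runs from (305,226) to (232,270), with its empty post at about (230,270). I'll check this with a crop and measurements.

```bash
cat > h.py <<'E'
import numpy as np,cv2
from workcell import get_obs,optics
def cloud(n,d):
    i=optics.camera_info(n);f=240/np.tan(np.radians(i['vfov'])/2)
    v,u=np.mgrid[:480,:640];P=np.stack([(u-i['cx'])/f*d,(v-i['cy'])/f*d,d],-1)
    return (P-i['t'])@np.array(i['R'])
def ray(n,u,v,z):
    i=optics.camera_info(n);f=240/np.tan(np.radians(i['vfov'])/2);R=np.array(i['R'])
    c=-R.T@i['t'];r=R.T@np.array([(u-i['cx'])/f,(v-i['cy'])/f,1]);return c+r*(z-c[2])/r[2]
E
python3 - <<'E'
from h import *
out=[]
for n,(a,b,c,e) in dict(top=(200,190,440,310),scene=(260,165,420,345)).items():
    z=np.load(f'pics/{n}0.npz');im=z['p'][b:e,a:c][:,:,::-1]
    cv2.imwrite(f'pics/c_{n}.png',cv2.resize(im,None,fx=3.2,fy=3.2,interpolation=2))
    C=cloud(n,z['d']);np.save(f'pics/C{n}.npy',C)
    m=((C[...,2]>.012)&(C[...,2]<.25)&(C[...,0]>.25)&(C[...,0]<.75)&(C[...,1]>-.3)&(C[...,1]<.35)).astype(np.uint8)
    k,L,S,_=cv2.connectedComponentsWithStats(m)
    for j in range(1,k):
        if S[j,4]<30: continue
        P=C[L==j];zt=np.percentile(P[:,2],97);T=P[P[:,2]>zt-.008]
        print(n,S[j],'rgb',z['p'][L==j].mean(0).round(),'z',zt.round(4),'topxy mid',((T.min(0)+T.max(0))/2)[:2].round(4),'ext',(T.max(0)-T.min(0))[:2].round(3))
E
```

```text
top [180 179  20  19 280] rgb [27. 43. 69.] z 0.0946 topxy mid [0.7362 0.3348] ext [0.028 0.03 ]
top [327 183  22   5  72] rgb [153. 150. 146.] z 0.0283 topxy mid [ 0.7455 -0.0444] ext [0.009 0.055]
top [218 204  36  28 517] rgb [158. 128.  93.] z 0.0276 topxy mid [0.6636 0.2219] ext [0.07  0.091]
top [ 211  208  114   87 3863] rgb [85. 58. 38.] z 0.1181 topxy mid [0.5763 0.1393] ext [0.059 0.083]
top [364 224  10  13 102] rgb [55. 36. 26.] z 0.064 topxy mid [ 0.6225 -0.1191] ext [0.021 0.023]
top [346 252  19  20 238] rgb [66. 41. 72.] z 0.0496 topxy mid [ 0.5404 -0.0848] ext [0.043 0.043]
top [379 257  19  19 243] rgb [56. 38. 28.] z 0.0503 topxy mid [ 0.5299 -0.1669] ext [0.041 0.043]
top [411 263  20  19 266] rgb [60. 36. 68.] z 0.05 topxy mid [ 0.512  -0.2487] ext [0.043 0.043]
top [268 284  30  24 451] rgb [142. 126.  56.] z 0.0642 topxy mid [0.458  0.0998] ext [0.051 0.067]
scene [277 180  16  19 270] rgb [34. 16. 45.] z 0.0482 topxy mid [ 0.5142 -0.2497] ext [0.043 0.046]
scene [287 198  17  21 299] rgb [28. 17. 11.] z 0.0482 topxy mid [ 0.5303 -0.1676] ext [0.043 0.047]
scene [300 218  18  22 320] rgb [35. 16. 46.] z 0.0482 topxy mid [ 0.5418 -0.0852] ext [0.047 0.048]
scene [270 221  10  20 172] rgb [30. 18. 11.] z 0.0629 topxy mid [ 0.6229 -0.1196] ext [0.026 0.024]
scene [363 244  30  30 633] rgb [90. 76. 20.] z 0.063 topxy mid [0.4596 0.0992] ext [0.055 0.069]
scene [ 285  259  128   77 4677] rgb [64. 41. 21.] z 0.1178 topxy mid [0.5787 0.1368] ext [0.061 0.087]
scene [241 267  11  14  43] rgb [156. 153. 142.] z 0.0277 topxy mid [ 0.7459 -0.0464] ext [0.008 0.047]
scene [318 324  42  33 729] rgb [138. 108.  67.] z 0.0257 topxy mid [0.6671 0.2209] ext [0.07  0.091]
scene [336 376  19  19 197] rgb [27. 49. 85.] z 0.0933 topxy mid [0.7373 0.3349] ext [0.025 0.03 ]
```

```bash
python3 -c "
import cv2
for n in('top','scene'): print(cv2.imread(f'pics/c_{n}.png').shape)"
```

```text
(384, 768, 3)
(576, 512, 3)
```

View pics/c_top.png

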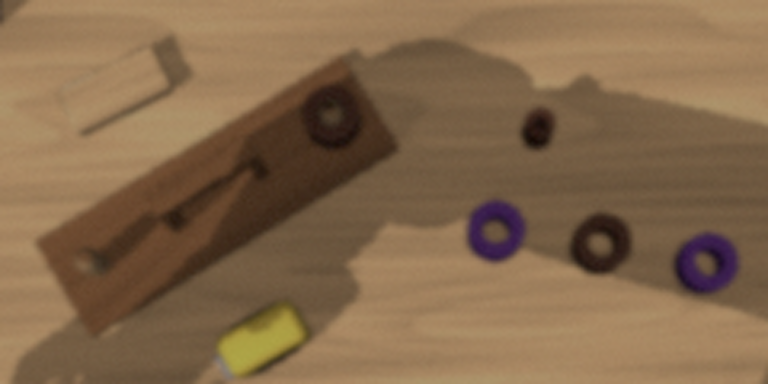

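View pics/c_scene.png

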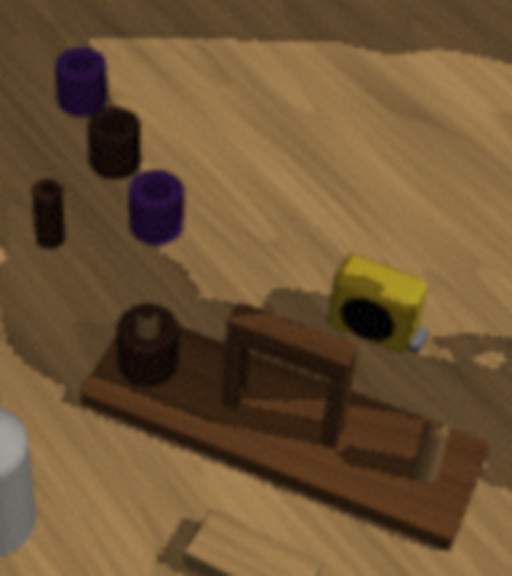

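The crops confirm it. The brown ring at top (388,266) / scene (296,209) is the right 46 mm size and about 104 mm from the slim drum, so it is drum_center. It stands between two purple look-alikes. Next I'll measure it and the carrier accurately.

```bash
cat >> h.py <<'E'
def line(n,C,p):
    pass
def tool(o=None):
    from scipy.spatial.transform import Rotation as Ro
    o=o or get_obs();return np.array(o['eef_pos']),Ro.from_quat(o['tool_rot']).as_matrix()
E
python3 - <<'E'
from h import *
for n in('top','scene'):
    z=np.load(f'pics/{n}0.npz');C=np.load(f'pics/C{n}.npy')
    near=(C[...,0]>.4)&(C[...,0]<.65)&(C[...,1]>-.3)&(C[...,1]<.3)
    tz=C[...,2][near&(abs(C[...,2])<.01)];print(n,'table z',np.median(tz).round(4))
    def top(xy,r,zz):
        m=(np.hypot(C[...,0]-xy[0],C[...,1]-xy[1])<r)&(C[...,2]>zz-.007)
        P=C[m];(c,rr)=cv2.minEnclosingCircle(P[:,:2].astype(np.float32));return np.array(c).round(4),round(rr,4),np.median(P[:,2]).round(4),len(P), P[:,:2].mean(0).round(4)
    print('drum',top((.53,-.167),.035,.048));
    m=(C[...,2]>.112)&(C[...,2]<.13)&(np.hypot(C[...,0]-.577,C[...,1]-.138)<.08)
    P=C[m];r=cv2.minAreaRect((P[:,:2]*1000).astype(np.float32));print('bar',r,np.median(P[:,2]).round(4))
    u,s,v=np.linalg.svd(P[:,:2]-P[:,:2].mean(0));print('  dir',np.degrees(np.arctan2(v[0,1],v[0,0])).round(2))
    m=(abs(C[...,2]-.019)<.006)&(np.hypot(C[...,0]-.577,C[...,1]-.138)<.17)
    k,L,S,_=cv2.connectedComponentsWithStats(m.astype(np.uint8));P=C[m & (np.hypot(C[...,0]-.6636,C[...,1]-.222)>.055)&(np.hypot(C[...,0]-.459,C[...,1]-.1)>.045)]
    print('board',cv2.minAreaRect((P[:,:2]*1000).astype(np.float32)),np.median(P[:,2]).round(4))
    # post: points above .06
    m=(C[...,2]>.06)&(C[...,2]<.1)&(np.hypot(C[...,0]-.52,C[...,1]-.235)<.035);P=C[m]
    print('post',len(P),top(P[:,:2].mean(0),.03,np.percentile(P[:,2],95)),np.percentile(P[:,2],95).round(4))
    m=(C[...,2]>.05)&(C[...,2]<.09)&(np.hypot(C[...,0]-.635,C[...,1]-.045)<.04);P=C[m]
    print('mate',len(P),top(P[:,:2].mean(0),.035,np.percentile(P[:,2],95)))
p,R=tool();print(p,R.round(3))
E
```

```text
top table z 0.0005
drum (array([ 0.5294, -0.1668]), 0.0228, np.float64(0.0453), 189, array([ 0.5294, -0.1666]))
bar ((577.0579833984375, 138.4162139892578), (21.47919273376465, 89.7176513671875), 31.061019897460938) 0.1173
  dir 121.0
board ((577.336181640625, 138.6966552734375), (91.86445617675781, 290.3932800292969), 30.89938735961914) 0.0187
post 38 (array([0.5207, 0.2326]), 0.0091, np.float64(0.0746), 27, array([0.5209, 0.2314])) 0.0785
mate 254 (array([0.6317, 0.0421]), 0.0204, np.float64(0.0706), 51, array([0.6306, 0.0424]))
scene table z 0.0009
drum (array([ 0.5295, -0.166 ]), 0.0254, np.float64(0.0454), 144, array([ 0.5311, -0.1666]))
bar ((578.9227905273438, 137.8348388671875), (23.116304397583008, 90.23817443847656), 30.266735076904297) 0.1174
  dir 120.93
board ((578.6934204101562, 138.277099609375), (92.79446411132812, 289.0107421875), 30.6027889251709) 0.0187
post 57 (array([0.5233, 0.2328]), 0.0092, np.float64(0.0742), 30, array([0.5255, 0.2343])) 0.0781
mate 295 (array([0.6362, 0.0455]), 0.019, np.float64(0.0721), 43, array([0.636 , 0.0462]))
[0.21895975 0.44892419 0.24450555] [[ 0.438  0.899 -0.001]
 [ 0.899 -0.438 -0.002]
 [-0.002 -0.    -1.   ]]
```

```bash
cat >> h.py <<'E'
def go(x,y,z,ang):
    o=get_obs();p,R=tool(o);d=R.T@(np.array([x,y,z])-p)*100
    a=np.degrees(np.arctan2(R[1,0],R[0,0]));r=(a-ang+90)%180-90
    print('t',round(o['clock'],2),'p',p.round(4),'ang',a.round(2),'tilt',np.degrees(np.arccos(-R[2,2])).round(2),'w',round(o['grip_width'],4),'F',np.round(o['ft_force'],1),'q6',np.round(o['joint_pos'][5],2));print('shift cm',d.round(2),'roll',r.round(1))
E
python3 -m inch '[[[8.5,-3.6,4.7,0,10],[8.5,-7.2,9.4,0,20],[8.5,-10.8,14.1,0,30],[8.5,-14.4,18.8,0,40],[8.5,-18,23.5,0,50]]]'
python3 -c "from h import *;go(.5295,-.1665,.15,-10)"
```

```text
clock: 0.72
eef_pos: [0.3516, 0.1824, 0.2447]
tool_rot: [0.993, 0.119, -0.001, 0.001]
ft_force: [0.5, 0.8, 0.3]
grip_width: 0.0855
t 0.72 p [0.3516 0.1824 0.2447] ang 13.7 tilt 0.11 w 0.0855 F [0.5 0.8 0.3] q6 1.81
shift cm [ 9.03 38.09  9.51] roll 23.7
```

```bash
python3 -m inch '[[[8.5,1.3,5.5,0,6],[8.5,2.6,11,1,12],[8.5,3.9,16.5,2,18],[8.5,5.2,22,3,23.7],[8.5,6.5,27.5,4,23.7]]]'
python3 -c "from h import *;go(.5295,-.1665,.15,-10)"
```

```text
clock: 1.35
eef_pos: [0.4802, -0.0713, 0.2044]
tool_rot: [0.996, -0.088, -0.001, 0.001]
ft_force: [1.4, 1.4, 0.6]
grip_width: 0.0847
t 1.35 p [ 0.4802 -0.0713  0.2044] ang -10.05 tilt 0.1 w 0.0847 F [1.4 1.4 0.6] q6 1.6
shift cm [6.52 8.5  5.45] roll -0.0
```

```bash
python3 -m inch '[[[8.5,2.6,3.4,1,0],[8.5,5.2,6.8,2.5,0],[8.5,6.5,8.5,4.5,0],[8.5,6.5,8.5,5.4,0],[8.5,6.5,8.5,5.4,0]]]'
python3 - <<'E'
from h import *
go(.5295,-.1665,.022,-10)
p,d=optics.camera('scene');cv2.imwrite('pics/s1.png',cv2.resize(p[120:280,220:400][:,:,::-1],None,fx=3.5,fy=3.5,interpolation=2))
E
```

```text
clock: 1.98
eef_pos: [0.5281, -0.1656, 0.1493]
tool_rot: [0.996, -0.087, -0.002, 0.0]
ft_force: [-0.9, 0.2, -0.2]
grip_width: 0.0848
t 1.98 p [ 0.5281 -0.1656  0.1493] ang -10.04 tilt 0.24 w 0.0848 F [-0.9  0.2 -0.2] q6 1.44
shift cm [ 0.21  0.05 12.73] roll -0.0
```

View pics/s1.png

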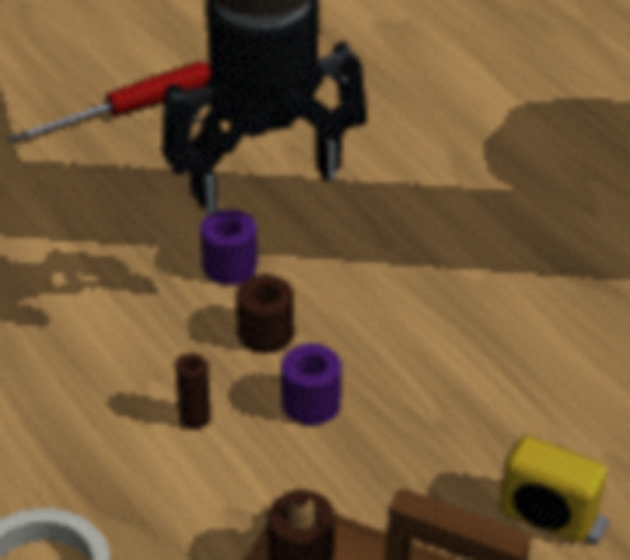

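The gripper hovers above the brown drum (crop pixel 265,312), with its jaws opening across the row of rings. I'll descend straight down.

```bash
python3 -m inch '[[[8.5,0.2,0.05,4,0],[8.5,0.2,0.05,8,0],[8.5,0.2,0.05,11,0],[8.5,0.2,0.05,12.7,0],[8.5,0.2,0.05,12.7,0]]]'
python3 -c "from h import *;go(.5295,-.1665,.022,-10)"
```

```text
clock: 2.65
eef_pos: [0.5294, -0.1653, 0.023]
tool_rot: [0.996, -0.086, -0.002, 0.0]
ft_force: [0.5, 0.4, 0.4]
grip_width: 0.0851
t 2.65 p [ 0.5294 -0.1653  0.023 ] ang -9.92 tilt 0.24 w 0.0851 F [0.5 0.4 0.4] q6 1.44
shift cm [0.03 0.12 0.1 ] roll 0.1
```

```bash
python3 -m inch '[[[8,0,0.12,0.1,0],[6,0,0.12,0.1,0],[5,0,0.12,0.1,0],[4,0,0.12,0.1,0],[4,0,0.12,0.1,0]]]'
python3 -c "from h import *;go(.5295,-.1665,.12,-10)"
```

```text
clock: 3.28
eef_pos: [0.5301, -0.1667, 0.0232]
tool_rot: [0.996, -0.086, -0.001, 0.0]
ft_force: [-1.0, -0.1, 6.2]
grip_width: 0.0446
t 3.27 p [ 0.5301 -0.1667  0.0232] ang -9.92 tilt 0.13 w 0.0446 F [-1.  -0.1  6.2] q6 1.44
shift cm [-0.08  0.   -9.68] roll 0.1
```

```bash
python3 -m inch '[[[3,0,0,0,0],[3,0,0,-2,0],[3,0,0,-5,0],[3,0,0,-10,0],[3,0,0,-14,0]]]'
python3 - <<'E'
from h import *
go(.5215,.2325,.18,31)
p,d=optics.camera('scene');cv2.imwrite('pics/s2.png',cv2.resize(p[120:280,220:400][:,:,::-1],None,fx=3.5,fy=3.5,interpolation=2))
E
```

```text
clock: 3.9
eef_pos: [0.5303, -0.1667, 0.1646]
tool_rot: [0.996, -0.087, -0.001, 0.0]
ft_force: [0.3, -0.9, -0.3]
grip_width: 0.0445
t 3.9 p [ 0.5303 -0.1667  0.1646] ang -9.93 tilt 0.12 w 0.0445 F [ 0.3 -0.9 -0.3] q6 1.44
shift cm [ -7.76 -39.17  -1.57] roll -40.9
```

View pics/s2.png

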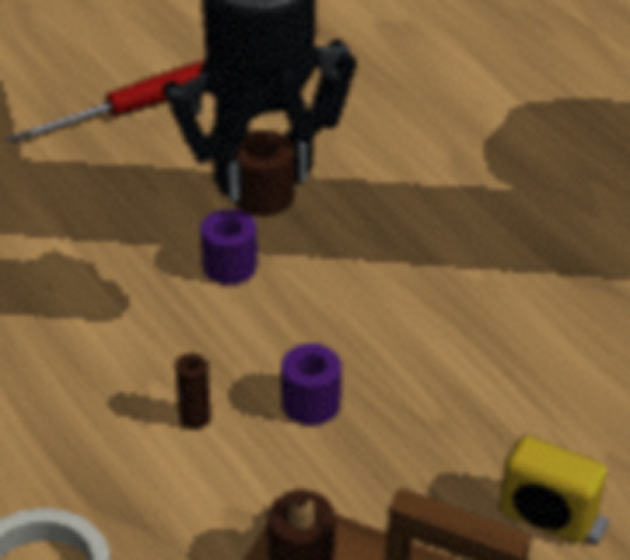

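The brown drum hangs upright in the jaws at crop (265,170), and its neighbours haven't moved. I'll carry it over to the post.

```bash
python3 -m inch '[[[3,-1,-5,-1.5,-9],[3,-2,-10,-1.6,-18],[3,-3,-15,-1.6,-27],[3,-4,-20,-1.6,-36],[3,-5,-25,-1.6,-40.9]]]'
python3 -c "from h import *;go(.5215,.2325,.18,31)"
```

```text
clock: 4.58
eef_pos: [0.5264, 0.0888, 0.185]
tool_rot: [0.963, 0.268, 0.003, 0.003]
ft_force: [0.8, 0.1, -0.6]
grip_width: 0.045
t 4.58 p [0.5264 0.0888 0.185 ] ang 31.14 tilt 0.42 w 0.045 F [ 0.8  0.1 -0.6] q6 1.2
shift cm [  7.01 -12.56   0.44] roll 0.1
```

```bash
python3 -m inch '[[[3,2.3,-4.2,0.3,0],[3,4.6,-8.4,0.4,0],[3,7,-12.6,0.4,0],[3,7,-12.6,0.4,0],[3,7,-12.6,0.4,0]]]'
python3 - <<'E'
from h import *
go(.5215,.2325,.11,31)
for n in('scene','top'):
    p,d=optics.camera(n);np.savez(f'pics/{n}3.npz',p=p,d=d);a,b=(310,200) if n=='scene' else (160,190)
    cv2.imwrite(f'pics/{n}3.png',cv2.resize(p[b:b+150,a:a+160][:,:,::-1],None,fx=4,fy=4,interpolation=2))
E
```

```text
clock: 5.2
eef_pos: [0.5207, 0.2325, 0.1797]
tool_rot: [0.963, 0.269, 0.002, 0.003]
ft_force: [-0.3, -0.6, -0.5]
grip_width: 0.0449
t 5.2 p [0.5207 0.2325 0.1797] ang 31.17 tilt 0.4 w 0.0449 F [-0.3 -0.6 -0.5] q6 1.45
shift cm [ 0.05 -0.    6.97] roll 0.2
```

View pics/scene3.png

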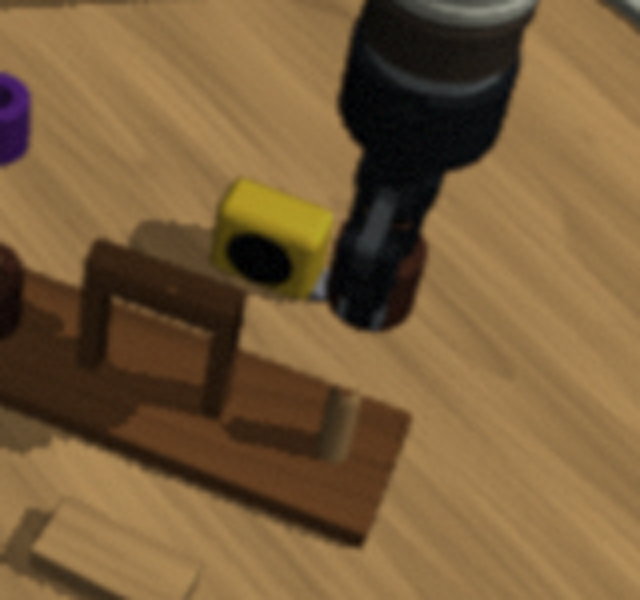

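View pics/top3.png

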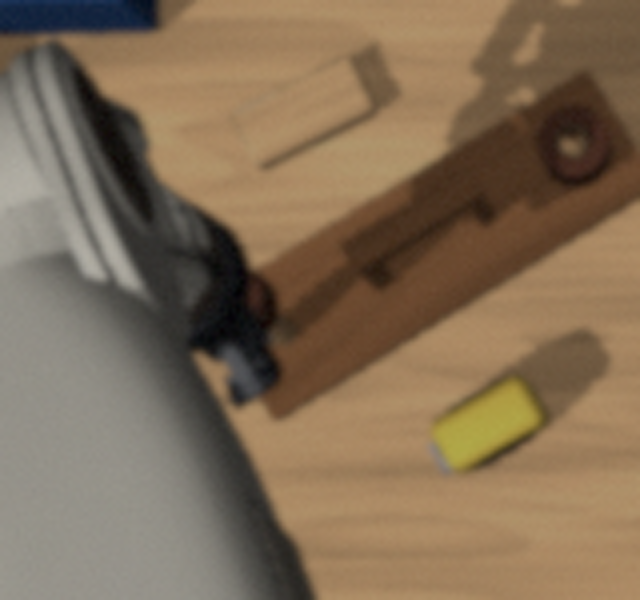

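The drum is held over the post's end of the board: scene crop about (400,290), with the post top at (340,392). I'll go down to just above the post and check alignment in the scene view.

```bash
python3 -m inch '[[[3,0.05,0,3,0.2],[3,0.05,0,6,0.2],[3,0.05,0,6.9,0.2],[3,0.05,0,6.9,0.2],[3,0.05,0,6.9,0.2]]]'
python3 - <<'E'
from h import *
go(.5215,.2325,.1,31)
for n in('scene',):
    p,d=optics.camera(n);np.savez(f'pics/{n}4.npz',p=p,d=d);a,b=(350,250)
    cv2.imwrite(f'pics/{n}4.png',cv2.resize(p[b:b+75,a:a+100][:,:,::-1],None,fx=8,fy=8,interpolation=2))
    C=cloud(n,d);m=(np.hypot(C[...,0]-.5215,C[...,1]-.2325)<.04)&(C[...,2]>.03)&(C[...,2]<.135)
    hsv=cv2.cvtColor(p,cv2.COLOR_RGB2HSV)
    for lo in np.arange(.03,.135,.01):
        q=m&(C[...,2]>=lo)&(C[...,2]<lo+.01);
        if q.sum():print(lo.round(3),q.sum(),C[q][:,:2].min(0).round(4),C[q][:,:2].max(0).round(4),p[q].mean(0).round())
E
```

```text
clock: 5.92
eef_pos: [0.523, 0.2317, 0.1125]
tool_rot: [0.964, 0.266, 0.003, 0.003]
ft_force: [1.0, 0.3, -0.3]
grip_width: 0.0447
t 5.92 p [0.523  0.2317 0.1125] ang 30.83 tilt 0.49 w 0.0447 F [ 1.   0.3 -0.3] q6 1.45
shift cm [-0.09 -0.15  1.25] roll -0.2
0.03 18 [0.5194 0.2296] [0.5314 0.2417] [78. 60. 37.]
0.04 23 [0.5193 0.2264] [0.5315 0.2412] [72. 55. 34.]
0.05 23 [0.5193 0.2278] [0.5311 0.2411] [77. 58. 36.]
0.06 17 [0.5162 0.2261] [0.5314 0.2408] [69. 52. 32.]
0.07 4 [0.5259 0.2365] [0.5304 0.2408] [64. 52. 34.]
0.09 22 [0.5126 0.2186] [0.5462 0.2534] [48. 32. 21.]
0.1 35 [0.5119 0.2129] [0.5529 0.2545] [43. 31. 22.]
0.11 50 [0.5103 0.2136] [0.5574 0.2554] [32. 25. 20.]
0.12 30 [0.5125 0.2187] [0.5568 0.2559] [25. 18. 14.]
0.13 37 [0.5037 0.2107] [0.5419 0.2557] [54. 34. 23.]
```

View pics/scene4.png

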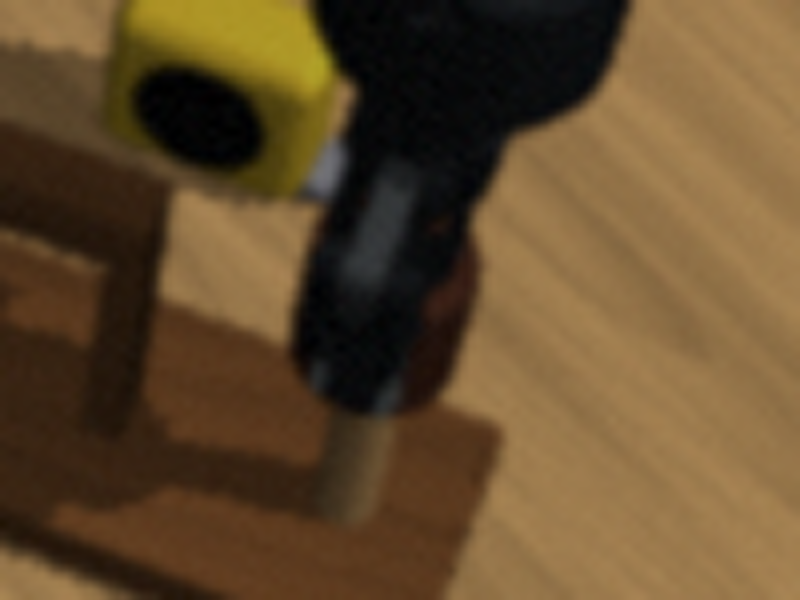

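Run:
```python
from h import *
p=np.load('pics/scene4.npz')['p'].astype(int)
for r in (281,283,285,287,289,291): print(r,'R',p[r,385:416,0].tolist())
for r in (303,306,309,312): print(r,'R',p[r,386:404,0].tolist(),'B',p[r,386:404,2].tolist())
i=optics.camera_info('scene');f=240/np.tan(np.radians(i['vfov'])/2);R=np.array(i['R']);c=-R.T@i['t']
def sd(u,v,P=np.array([.5215,.2325])):
    r=R.T@np.array([(u-i['cx'])/f,(v-i['cy'])/f,1]);h=r[:2]/np.linalg.norm(r[:2]);d=c[:2]-P
    return (d[0]*h[1]-d[1]*h[0])*1000   # signed dist
for v in(281,291,306):print(v,[round(sd(u,v),1) for u in (386,390,394,398,402,406,410)])
```

```text
281 R [148, 151, 139, 79, 32, 21, 20, 24, 32, 43, 51, 55, 52, 46, 28, 15, 12, 12, 10, 8, 10, 12, 30, 49, 84, 136, 154, 157, 161, 160, 159]
283 R [161, 149, 111, 55, 18, 14, 16, 27, 44, 49, 51, 54, 52, 35, 19, 17, 14, 11, 9, 8, 8, 24, 46, 53, 71, 117, 146, 154, 157, 158, 158]
285 R [163, 150, 88, 29, 6, 4, 9, 23, 28, 32, 36, 38, 33, 22, 18, 19, 17, 17, 15, 22, 33, 50, 54, 54, 77, 130, 153, 153, 153, 152, 158]
287 R [154, 121, 59, 19, 5, 3, 8, 14, 19, 20, 19, 21, 13, 10, 12, 11, 11, 19, 38, 54, 56, 57, 51, 59, 95, 132, 145, 150, 152, 154, 153]
289 R [141, 85, 29, 13, 7, 6, 9, 10, 15, 13, 15, 13, 5, 7, 2, 10, 9, 22, 42, 50, 45, 40, 39, 69, 119, 136, 136, 138, 145, 148, 153]
291 R [135, 75, 20, 7, 8, 11, 7, 7, 6, 12, 6, 8, 2, 6, 8, 10, 12, 19, 31, 33, 31, 33, 53, 109, 141, 143, 141, 139, 137, 140, 145]
303 R [90, 89, 88, 84, 75, 58, 54, 58, 63, 71, 82, 91, 97, 90, 84, 84, 81, 84] B [32, 29, 31, 26, 28, 24, 24, 26, 27, 34, 40, 44, 45, 34, 27, 29, 26, 28]
306 R [89, 92, 92, 86, 65, 53, 58, 65, 69, 81, 91, 102, 97, 90, 84, 85, 86, 84] B [29, 31, 30, 29, 24, 23, 28, 33, 34, 39, 43, 49, 41, 33, 26, 28, 29, 29]
309 R [53, 55, 52, 49, 49, 56, 62, 70, 78, 90, 101, 101, 94, 90, 89, 91, 91, 89] B [17, 18, 17, 19, 21, 26, 29, 35, 37, 43, 49, 46, 35, 30, 29, 29, 29, 29]
312 R [54, 55, 53, 53, 58, 63, 68, 78, 87, 96, 102, 94, 89, 91, 91, 91, 91, 91] B [17, 18, 19, 24, 29, 30, 32, 38, 41, 46, 47, 37, 30, 31, 30, 31, 30, 29]
281 [np.float64(-28.8), np.float64(-20.7), np.float64(-12.6), np.float64(-4.5), np.float64(3.4), np.float64(11.3), np.float64(19.2)]
291 [np.float64(-24.5), np.float64(-16.1), np.float64(-7.9), np.float64(0.4), np.float64(8.5), np.float64(16.6), np.float64(24.5)]
306 [np.float64(-17.5), np.float64(-8.9), np.float64(-0.3), np.float64(8.1), np.float64(16.6), np.float64(24.9), np.float64(33.1)]
```

The scene edges put the post axis at its measured place. The drum is about 2 mm off towards the handle, which agrees with the TCP reading (.523,.2317). I'll correct that before lowering.

```bash
python3 -m inch '[[[3,-0.1,-0.15,0,0],[3,-0.1,-0.15,0.2,0],[3,-0.1,-0.15,0.3,0],[3,-0.1,-0.15,0.3,0],[3,-0.1,-0.15,0.3,0]]]'
python3 - <<'E'
from h import *
go(.5215,.2325,.1,31)
p,d=optics.camera('scene');p=p.astype(int);go(.5215,.2325,.1,31)
i=optics.camera_info('scene');f=240/np.tan(np.radians(i['vfov'])/2);R=np.array(i['R']);c=-R.T@i['t']
t=np.array(get_obs()['eef_pos'])
for z in(t[2]-.023,t[2]+.022):
    q=R@np.array([.5215,.2325,z])+i['t'];print(q[:2]/q[2]*f+[i['cx'],i['cy']])
def sd(u,v,P=np.array([.5215,.2325])):
    r=R.T@np.array([(u-i['cx'])/f,(v-i['cy'])/f,1]);h=r[:2]/np.linalg.norm(r[:2]);d=c[:2]-P
    return (d[0]*h[1]-d[1]*h[0])*1000
for v in range(276,296,2):
    row=p[v,395:420,0]
    k=[j for j in range(8,24) if row[j]<95<=row[j+1]]
    if k: u=395+k[0]+(95-row[k[0]])/(row[k[0]+1]-row[k[0]]);print(v,round(u,2),round(sd(u,v),1))
E
```

```text
clock: 6.6
eef_pos: [0.5213, 0.2326, 0.1095]
tool_rot: [0.964, 0.266, 0.003, 0.003]
ft_force: [-0.1, -0.4, -0.3]
grip_width: 0.0446
t 6.6 p [0.5213 0.2326 0.1095] ang 30.84 tilt 0.49 w 0.0446 F [-0.1 -0.4 -0.3] q6 1.46
shift cm [0.01 0.01 0.95] roll -0.2
t 6.65 p [0.5213 0.2326 0.1095] ang 30.84 tilt 0.49 w 0.045 F [-0.5  0.1 -2.1] q6 1.46
shift cm [0.   0.01 0.95] roll -0.2
[396.90399201 294.77942982]
[399.96164838 282.27955672]
276 409.95 16.5
278 409.34 16.3
280 409.34 17.3
282 409.86 19.4
284 410.16 21.1
286 410.0 21.8
288 409.62 22.2
290 408.98 22.0
292 408.39 21.9
294 407.68 21.6
```

The drum edge now sits at about 22 mm, against 23 expected. It's aligned, so I'll lower it onto the taper.

```bash
python3 -m inch '[[[3,0,0,0.6,0],[3,0,0,1.0,0],[3,0,0,1.4,0],[3,0,0,1.8,0],[3,0,0,1.8,0]]]'
python3 -c "from h import *;go(.5215,.2325,.041,31)"
```

```text
clock: 7.28
eef_pos: [0.5212, 0.2324, 0.091]
tool_rot: [0.964, 0.266, 0.003, 0.003]
ft_force: [0.2, -0.7, -0.4]
grip_width: 0.0444
t 7.28 p [0.5212 0.2324 0.091 ] ang 30.84 tilt 0.46 w 0.0444 F [ 0.2 -0.7 -0.4] q6 1.46
shift cm [ 0.01 -0.03  5.  ] roll -0.2
```

```bash
python3 -m inch '[[[3,0,0,1,0],[3,0,0,2,0],[3,0,0,3,0],[3,0,0,3.8,0],[3,0,0,4.4,0]]]'
python3 -c "from h import *;go(.5215,.2325,.041,31)"
```

```text
clock: 7.9
eef_pos: [0.5212, 0.2321, 0.0462]
tool_rot: [0.964, 0.266, 0.003, 0.003]
ft_force: [0.3, -0.6, -0.4]
grip_width: 0.0449
t 7.9 p [0.5212 0.2321 0.0462] ang 30.84 tilt 0.43 w 0.0449 F [ 0.3 -0.6 -0.4] q6 1.45
shift cm [ 0.04 -0.02  0.52] roll -0.2
```

```bash
python3 -m inch '[[[3,0,0,0.2,0],[3,0,0,0.35,0],[3,0,0,0.45,0],[3,0,0,0.5,0],[3,0,0,0.5,0]]]'
python3 -c "from h import *;go(.5215,.2325,.041,31)"
```

```text
clock: 8.52
eef_pos: [0.5214, 0.2322, 0.0414]
tool_rot: [0.964, 0.266, 0.003, 0.003]
ft_force: [-0.4, 0.1, -0.1]
grip_width: 0.0446
t 8.53 p [0.5214 0.2322 0.0414] ang 30.84 tilt 0.45 w 0.0446 F [-0.4  0.1 -0.1] q6 1.45
shift cm [ 0.02 -0.03  0.04] roll -0.2
```

```bash
python3 -m inch '[[[3,0,0,0.08,0],[3,0,0,0.12,0],[3,0,0,0.12,0],[5.5,0,0,0.12,0],[8,0,0,0.12,0]]]'
python3 -c "from h import *;go(.5215,.2325,.041,31)"
```

```text
clock: 9.15
eef_pos: [0.5215, 0.2322, 0.0401]
tool_rot: [0.964, 0.266, 0.003, 0.003]
ft_force: [-0.7, 0.2, 1.2]
grip_width: 0.0716
t 9.15 p [0.5215 0.2322 0.0401] ang 30.84 tilt 0.45 w 0.0716 F [-0.7  0.2  1.2] q6 1.45
shift cm [ 0.01 -0.02 -0.09] roll -0.2
```

Released. I'll rise straight up and then look.

```bash
python3 -m inch '[[[8.5,0,0,0,0],[8.5,0,0,-2,0],[8.5,0,0,-6,0],[8.5,0,0,-11,0],[8.5,0,0,-16,0]]]'
python3 -m inch '[[[8.5,-2,5,0,0],[8.5,-4,10,0,0],[8.5,-6,13,0,0],[8.5,-6,13,0,0],[8.5,-6,13,0,0]]]'
python3 - <<'E'
from h import *
go(.578,.138,.11,31)
for n in('top','scene'):
    p,d=optics.camera(n);np.savez(f'pics/{n}5.npz',p=p,d=d);C=cloud(n,d)
    a,b=(270,230) if n=='scene' else (190,190)
    cv2.imwrite(f'pics/{n}5.png',cv2.resize(p[b:b+120,a:a+160][:,:,::-1],None,fx=4.5,fy=4.5,interpolation=2))
    for q in((.5215,.2325),(.634,.044)):
        m=(np.hypot(C[...,0]-q[0],C[...,1]-q[1])<.032)&(C[...,2]>.05)&(C[...,2]<.072);P=C[m]
        if len(P): print(n,q,len(P),np.median(P[:,2]).round(4),np.percentile(P[:,2],90).round(4),((P.min(0)+P.max(0))/2).round(4))
    m=(C[...,2]>.108)&(C[...,2]<.13)&(np.hypot(C[...,0]-.577,C[...,1]-.138)<.06);P=C[m]
    if len(P)>20: print(n,'bar',cv2.minAreaRect((P[:,:2]*1000).astype(np.float32)))
E
```

```text
clock: 9.78
eef_pos: [0.5202, 0.2327, 0.2013]
tool_rot: [0.964, 0.266, 0.003, 0.003]
ft_force: [0.4, 0.8, 0.7]
grip_width: 0.085
clock: 10.4
eef_pos: [0.5354, 0.0906, 0.2019]
tool_rot: [0.964, 0.266, 0.003, 0.003]
ft_force: [0.8, -0.0, 0.7]
grip_width: 0.085
t 10.4 p [0.5354 0.0906 0.2019] ang 30.83 tilt 0.42 w 0.085 F [ 0.8 -0.   0.7] q6 1.2
shift cm [ 6.05 -1.94  9.2 ] roll -0.2
top (0.5215, 0.2325) 49 0.0638 0.067 [0.5166 0.2464 0.0644]
top (0.634, 0.044) 235 0.063 0.0667 [0.6333 0.0437 0.0612]
scene (0.5215, 0.2325) 311 0.063 0.0662 [0.522  0.232  0.0611]
scene (0.634, 0.044) 270 0.0629 0.0661 [0.6353 0.0444 0.0607]
scene bar ((578.9234619140625, 138.34426879882812), (23.4598388671875, 89.84144592285156), 31.611873626708984)
```

View pics/scene5.png

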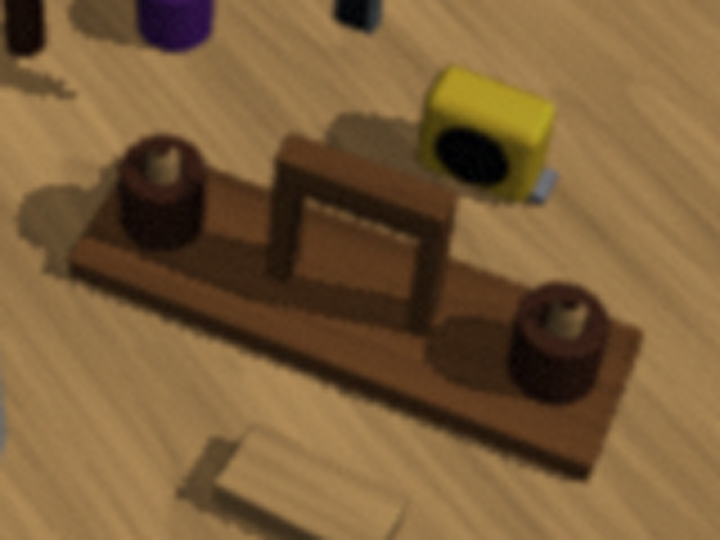

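View pics/top5.png

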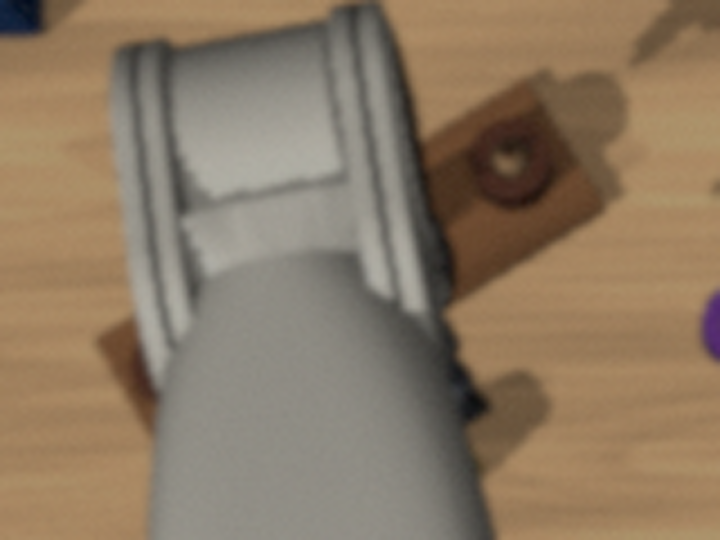

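Both drums sit at the same height, with rims at about 0.063, at scene crop (560,340) and (162,190). The carrier hasn't moved. Next I'll go above the grip bar.

```bash
python3 -m inch '[[[8.5,3,-1,0,0],[8.5,5,-1.9,0,0],[8.5,6.05,-1.9,1,0],[8.5,6.05,-1.9,3,0],[8.5,6.05,-1.9,3,0]]]'
python3 -c "from h import *;go(.578,.138,.1,30.9)"
```

```text
clock: 11.12
eef_pos: [0.5759, 0.1386, 0.1693]
tool_rot: [0.964, 0.267, -0.0, 0.003]
ft_force: [-0.0, -0.8, -0.6]
grip_width: 0.0853
t 11.12 p [0.5759 0.1386 0.1693] ang 30.97 tilt 0.3 w 0.0853 F [-0.  -0.8 -0.6] q6 1.27
shift cm [0.16 0.13 6.93] roll 0.1
```

```bash
python3 -m inch '[[[8.5,0.15,0.1,2,0],[8.5,0.15,0.1,4.5,0],[8.5,0.15,0.1,6.5,0],[8.5,0.15,0.1,7,0],[8.5,0.15,0.1,7,0]]]'
python3 - <<'E'
from h import *
go(.578,.138,.1,30.9)
n='scene';p,d=optics.camera(n);cv2.imwrite(f'pics/{n}6.png',cv2.resize(p[210:330,270:430][:,:,::-1],None,fx=4.5,fy=4.5,interpolation=2))
E
```

```text
clock: 11.75
eef_pos: [0.578, 0.1381, 0.0998]
tool_rot: [0.964, 0.267, 0.0, 0.003]
ft_force: [0.1, -0.2, 0.1]
grip_width: 0.0849
t 11.75 p [0.578  0.1381 0.0998] ang 30.96 tilt 0.3 w 0.0849 F [ 0.1 -0.2  0.1] q6 1.27
shift cm [-0.    0.01 -0.02] roll 0.1
```

View pics/scene6.png

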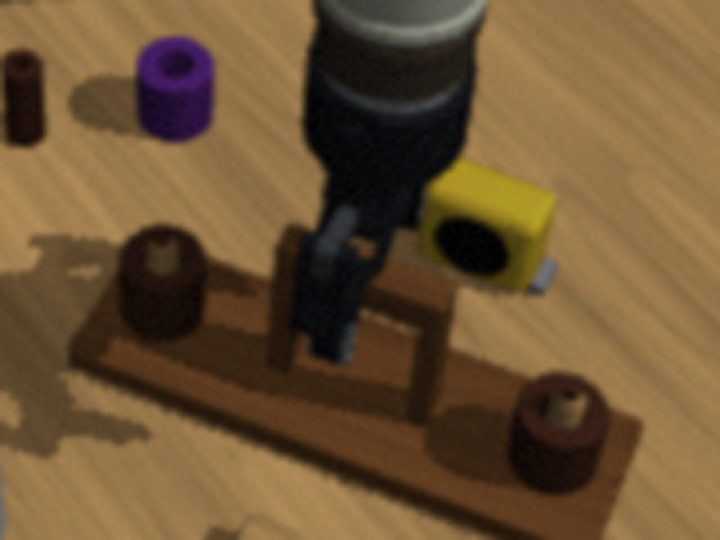

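The fingers straddle the bar between its uprights. I'll close.

```bash
python3 -m inch '[[[7,0,0,0,0],[5,0,0,0,0],[3.5,0,0,0,0],[2.4,0,0,0,0],[0.8,0,0,0,0]]]'
python3 -m inch '[[[0.5,0,0,0,0],[0.5,0,0,0,0],[0.5,0,0,0,0],[0.5,0,0,0,0],[0.5,0,0,0,0]]]'
python3 -c "from h import *;go(.578,.138,.25,30.9)"
```

```text
clock: 12.42
eef_pos: [0.5785, 0.1383, 0.1005]
tool_rot: [0.964, 0.267, 0.001, 0.003]
ft_force: [0.1, -0.0, 0.9]
grip_width: 0.0193
clock: 13.05
eef_pos: [0.5785, 0.1383, 0.1005]
tool_rot: [0.964, 0.267, 0.001, 0.003]
ft_force: [-1.1, -0.1, 0.6]
grip_width: 0.0192
t 13.05 p [0.5785 0.1383 0.1005] ang 30.97 tilt 0.31 w 0.0192 F [-1.1 -0.1  0.6] q6 1.27
shift cm [ -0.06   0.08 -14.95] roll 0.1
```

The bar is gripped. I'll lift slowly, 3 cm first, and check that it's level.

```bash
python3 -m inch '[[[0.5,0,0,-0.4,0],[0.5,0,0,-1,0],[0.5,0,0,-1.7,0],[0.5,0,0,-2.4,0],[0.5,0,0,-3,0]]]'
cat >> h.py <<'E'
def look(k,a=250,b=180,h=180):
    go(.578,.138,.25,30.9)
    p,d=optics.camera('scene');cv2.imwrite(f'pics/scene{k}.png',cv2.resize(p[b:b+h,a:a+h*4//3][:,:,::-1],None,fx=3,fy=3,interpolation=2))
    C=cloud('scene',d);e=np.array([-.514,.858]);dz=get_obs()['eef_pos'][2]-.1005
    U=C[...,:2]-np.array([.5785,.138]);s=U@e;w=U@[.858,.514];Z=C[...,2]-dz
    for lo,hi in((-.14,-.05),(.05,.14)):
        m=(s>lo)&(s<hi)&(abs(w)<.04)&(Z>.010)&(Z<.028);print('board',lo,m.sum(),np.median(C[...,2][m]).round(4))
    m=(abs(s)<.145)&(abs(w)<.04)&(abs(Z-.0185)<.012);A=np.c_[s[m],w[m],np.ones(m.sum())];c=np.linalg.lstsq(A,C[...,2][m],rcond=None)[0]
    print('tilt deg along/across',np.degrees(c[:2]).round(2),'z',c[2].round(4))
E
python3 -c "from h import *;look(7)"
```

```text
clock: 13.68
eef_pos: [0.5786, 0.1385, 0.1312]
tool_rot: [0.964, 0.267, 0.001, 0.003]
ft_force: [0.8, -0.2, -6.0]
grip_width: 0.0191
t 13.68 p [0.5786 0.1385 0.1312] ang 30.97 tilt 0.32 w 0.0191 F [ 0.8 -0.2 -6. ] q6 1.27
shift cm [ -0.07   0.08 -11.88] roll 0.1
board -0.14 681 0.0495
board 0.05 811 0.0497
tilt deg along/across [-0.02  0.42] z 0.0498
```

View pics/scene7.png

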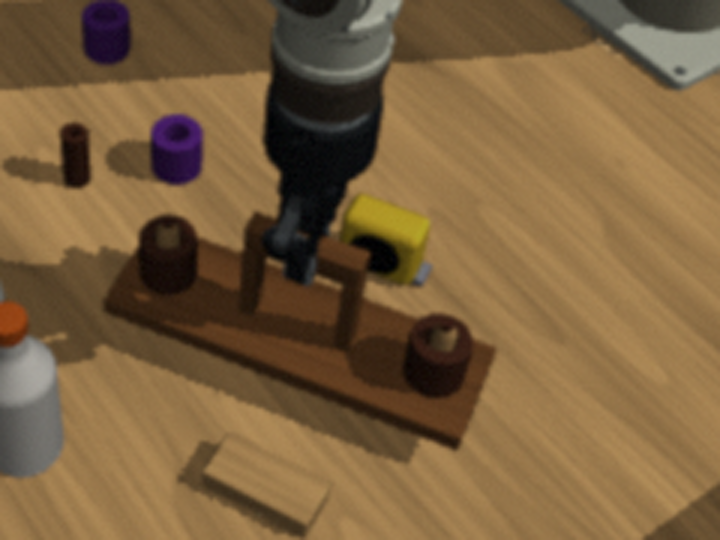

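It's level and off the bench. I'll lift to the final height.

```bash
python3 -m inch '[[[0.5,0,0,-0.8,0],[0.5,0,0,-2,0],[0.5,0,0,-3.5,0],[0.5,0,0,-5,0],[0.5,0,0,-6.2,0]]]'
python3 -m inch '[[[0.5,0,0,-1.2,0],[0.5,0,0,-2.6,0],[0.5,0,0,-4,0],[0.5,0,0,-5,0],[0.5,0,0,-5.5,0]]]'
python3 -m inch '[[[0.5,0,0,0,0],[0.5,0,0,0,0],[0.5,0,0,0,0],[0.5,0,0,0,0],[0.5,0,0,0,0]]]'
python3 -c "from h import *;look(8)"
```

```text
clock: 14.35
eef_pos: [0.5791, 0.139, 0.1957]
tool_rot: [0.964, 0.267, 0.002, 0.003]
ft_force: [0.6, 0.5, -4.6]
grip_width: 0.0192
clock: 14.98
eef_pos: [0.579, 0.1392, 0.2516]
tool_rot: [0.964, 0.267, 0.003, 0.003]
ft_force: [0.4, -0.5, -5.3]
grip_width: 0.0191
clock: 15.6
eef_pos: [0.579, 0.1392, 0.2514]
tool_rot: [0.964, 0.267, 0.003, 0.003]
ft_force: [-0.5, -0.5, -5.2]
grip_width: 0.0189
t 15.6 p [0.579  0.1392 0.2514] ang 30.97 tilt 0.44 w 0.0189 F [-0.5 -0.5 -5.2] q6 1.27
shift cm [-0.15  0.05  0.14] roll 0.1
board -0.14 741 0.1698
board 0.05 902 0.1697
tilt deg along/across [-0.08  0.53] z 0.17
```

View pics/scene8.png

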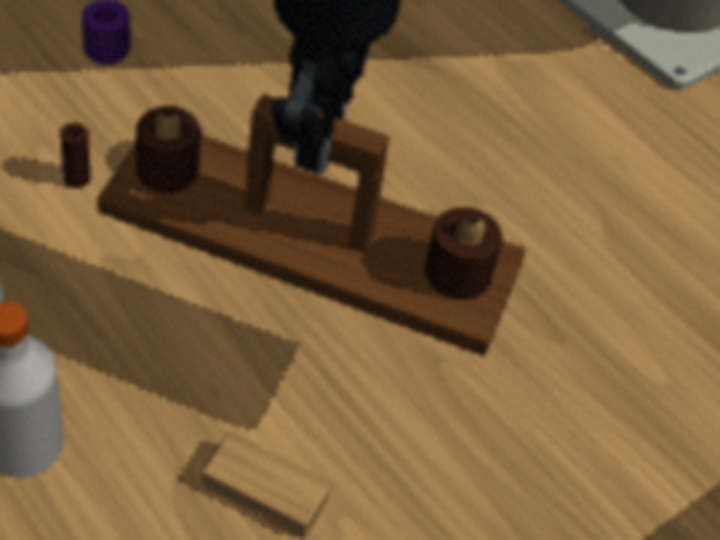

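The carrier hangs level. Its underside is about 0.15 m up, so the drum undersides are about 0.17 m up, with the drums seated at crop (463,252) and (168,148). The pose is steady, so I'm handing it in.

```bash
python3 -c "
from workcell import ticket;print(ticket.job_done())"
```

```text
the job is handed in; nothing more can be done
None
```

The loose brown drum is on the empty post, and the arm is holding the carrier level in the air. I handed the job in at about 15.7 s of the 54 s allowed.

- **Drum:** I took it from between the two purple look-alikes, lowered it onto the post and released it with the carrier on the bench. Both drum rims then measured about 0.063 m high, which means fully seated, and the carrier hadn't moved. Just above the post the drum was about 2 mm off, and I corrected that before lowering.
- **Lift:** I gripped the carrier by the middle of its bar and lifted it straight up. The board's top measured 0.170 m, so the drums' undersides are about 17 cm clear of the bench.
- **Level and steady:** Tilt measured -0.1° along the board and about 0.5° across it. The pose held to within 0.2 mm over the last call.
- **Other things on the bench:** The last picture shows the slim drum, glue bottle and offcut standing where they were, with one of the purple look-alikes in view. I didn't measure the tape measure, the second look-alike, the tape roll, hammer or screwdriver again. The arm never went near the hammer or screwdriver, and the wrist force readings between moves never exceeded about 6 N.

No check failed.

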